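Index the board carriage by one turn of the hand wheel

ROBOT

A 7-joint arm with a two-finger parallel gripper is mounted at the origin on the work surface. World frame = base frame: x ahead of the robot, y to its left, z up, the work surface at z = 0. Lengths are in m, angles in rad, forces in N, time in s.
With the tool pointing down it reaches from about 0.425 to 0.875 m from the base axis. Payload 4.7 kg.
Tool frame: the origin (TCP) lies midway between the tips of the shut fingers; the grasp point (between the pads) lies 19 mm behind it; z points along the fingers, y is the direction in which the jaws open and shut (so a half turn about z gives the same grasp; the last joint's range is limited). The gripper opens to 87 mm and grips with 3 to 60 N. Pads are 19 mm wide; open, the fingers measure 117 mm over their backs; the gripper's body (75 mm by 190 mm) begins 51 mm behind the grasp point.
Start: joints at [-1.175, 0.321, -0.07, 1.45, 0.023, 1.371, -0.057], TCP at [0.242, 0.603, 0.19] pointing down, gripper open.
Joint ranges: [-2.86, 2.86], [-0.3, 2.09], [-1.38, 1.24], [0.06, 2.45], [-1.56, 4.7], [0.09, 2.05], [-2.69, 2.69]. Speed limits (rad/s): [2.57, 2.57, 3.14, 3.14, 3.14, 3.14, 3.14].

INTERFACE

Orientations are given as a rotation vector (axis times angle).
In Python, from bench import * gives the robot as it stands. The module is installed in compiled form; this text tells all that it offers.
- The arm moves only by the tool play_rows, never from a script. Its argument "series" is one flat list of numbers, 7 for each row, row after row: the opening in per cent of the stroke, from 0 (shut) to 100 (fully open), then the shift along the tool's x, y, z in m, then the turn, a rotation vector about the tool's x, y, z in degrees. In form: [fingers, tx, ty, tz, rx, ry, rz, fingers, tx, ty, tz, rx, ry, rz, ...]. A call has 1 to 10 rows; each row is the pose to reach, as a shift and turn from the pose commanded when the call began, along the tool's axes at that moment; what a row does not reach only later rows make up. A row lasts 1/12 s, in which the tool goes at most 41.7 mm and 7.16 degrees, less where a joint would pass 70% of its speed; a pose out of reach is approached as far as the arm can. A call with a gripper value outside its range is refused whole. The fingers move at their own pace and stop on an object; "force" is the grip in N (left out, the last holds). Time passes only in rows, so rows that repeat a pose let the fingers close. It gives the time, the measured TCP pose, the force and the opening at its end, in the units of the state.
- get_state(): the state, without advancing time (a new reading comes with each control period).
- get_image(name): name is "scene" or "top" or "wrist"; returns a dict with "frame" (420x560x3 uint8, red, green, blue), "fx", "fy", "cx", "cy" (pixels), "D" ([k1, k2, p1, p2, k3] as OpenCV has them; the pictures are not rectified), "R" (3x3) and "t" (3): a world point X has camera coordinates R X + t. Camera axes: x right, y down, z forward; pixel columns grow to the right and rows downward; lengths in m; the calibration is good to about 2 mm. A picture is of the moment at which its call begins. There is no depth.
- close_job(): hands the job in, once; it reports no verdict.
The state is a dict: "time": time; "joint_positions": joint angles; "qd": joint speeds; "joint_torque": joint torques, N m; "position": TCP position; "tool_rot": TCP orientation; "ft_force": force on the tool from outside, world axes, zero at the start; "torque": the same for the moment, N m; "grip_width": opening from 0.0 (shut) to 1.0 (fully open).
Only numpy, scipy, OpenCV 4.12 (cv2) and the standard library are available. Lean on these libraries where they do the work, as an engineer would, in place of code of your own. Each camera call takes 0.05 s, during which the arm holds its last target.

TASK

Wind the board carriage on by one step: push the hand wheel round clockwise (seen from above) by its red handle, through exactly one full turn, so that the handle ends where it now stands. Push the handle gently with the fingers, without gripping it hard, and let go of it at the end; do not push the carriage itself, and leave everything else on the bench as it is.

Things in the scene. Friction and masses are not known exactly. Their poses are not given: they have to be found in the camera images.
- handle: red upright crank handle on the wheel's rim, at the end of a spoke, 62 mm from the wheel's axis: round, 24 mm in diameter (20 mm at the foot), 50 mm tall. Origin: centre of its foot, 74 mm above the bench, level with the hub's top and 1 mm above the black rim; its top is at 124 mm. Its sleeve revolves freely on its pin. It starts anywhere round the wheel.
- wheel_axis (a point): the point on the wheel's vertical axis level with the handle's foot and hub top, 74 mm above the bench. Wheel: black rim of 138 mm outer diameter, three spokes, on a grey gearbox 150 mm square, 44 mm tall. Its x and y axes are the fixture's: the carriage rail (340 mm long, 42 mm high) runs along y, 122 mm to the +x side.
- wheel (a joint): turn of the hand wheel in rad, growing as the wheel turns clockwise seen from above; it starts between 0 and 5 and one turn adds 6.283. End stops at -0.6 and 12.2. Friction takes about 2 to 3 N at the handle, and the wheel stays where it is left, without springing back or coasting on.
- carriage: the board carriage on the far side of the wheel: dark steel block 84 x 110 mm holding a green circuit board, top about 50 mm above the bench. Geared to the wheel, it slides 30 mm for each turn, along the fixture's +y as the wheel turns clockwise. The origin lies under its centre, at bench height.
- spool: wire spool, grey, 56 mm across, 48 mm tall; a bystander, loose on the bench. Origin: centre of its underside.
- jar: amber flux jar with white lid, 50 mm across, 60 mm tall; a bystander, loose on the bench. Origin: centre of its underside.
- tape: yellow tape roll lying flat, 70 mm across, 20 mm tall; a bystander, loose on the bench. Origin: centre of its underside.
- board: loose green circuit board, 70 x 46 mm, parts up to 14 mm high; a bystander, loose on the bench. Origin: centre of its underside.
- driver: blue-handled screwdriver lying flat, about 200 mm long; a bystander, loose on the bench. Origin: centre of its underside (the middle of its length).
- tray: small red open parts tray, 100 x 75 x 35 mm; a bystander, loose on the bench. Origin: centre of its underside.
- cup: grey plastic cup, 68 mm across, 80 mm tall; a bystander, loose on the bench. Origin: centre of its underside.

How it is judged:
On the way, in this order (a step that is already met when the one before it is completed fails the run):
1. the handle is pushed by the fingers to the far side of the wheel from its start (distance of handle from where it was at the start of the episode above 0.105 m and contact force between the fingers and handle above 0.2 N).
2. the fingers are still pushing the handle in the last quarter of the turn (distance of carriage from where it was at the start of the episode above 0.0235 m and distance of handle from where it was at the start of the episode below 0.09 m and contact force between the fingers and handle above 0.2 N).
At the end, for the whole second after the job is handed in: the wheel has gone exactly one turn clockwise and is at rest: the handle is within 12 mm of where it started and the carriage 30 mm (28 to 32) further on (distance of handle from where it was at the start of the episode below 0.012 m and distance of carriage from where it was at the start of the episode between 0.028 and 0.032 m and velocity of joint wheel between -0.05 and 0.05 rad/s); the robot touches nothing.
It fails at once if the handle is squeezed or shoved with more than 25 N (contact force between the fingers and handle above 25 N).
It fails at once if the robot pushes the carriage itself (over 2 N) (contact force between any of the fingers, the arm and carriage above 2 N).
It fails at once if one of the loose bystanders is moved by more than 15 mm (distance of any of spool, jar, tape, board, driver, tray, cup from where it was at the start of the episode above 0.015 m).
It also fails if it takes over 58 s, if anything falls off the work surface, if the arm or the gripper's body presses on something with over 40 N, if the wrist force passes 120 N, or if a joint passes its speed limit or range.

## Working session

There is one attempt and no reset: what is moved stays moved. The work goes in short steps, Python scripts to look and compute and a tool call to move; the robot and the scene stay as the last step left them, time stands still between calls to the robot, and variables do not carry over. Pictures are saved under pics/ and viewed, and the job is handed in when it is done.

Besides the shell and the picture viewer there is one more tool, called after "Call:" by a JSON object that holds its "method" and its "body", one argument or row to a line. play_rows: Moves the arm, as the interface text tells. Its arguments: {"type":"object","properties":{"series":{"type":"array"},"force":{"type":"number"}},"required":["series"]}

```bash
mkdir -p pics
python3 - <<'E'
from bench import *
import cv2, pickle
s=get_state(); print({k:s[k] for k in ('time','position','tool_rot','ft_force','grip_width')})
for n in ('scene','top','wrist'):
    d=get_image(n); cv2.imwrite(f'pics/{n}0.png',d['frame'][:,:,::-1]); pickle.dump(d,open(n+'0.pkl','wb'))
    print(n,d['fx'],d['cx'],d['cy'],d['D'])
E
```

```text
{'time': 0.0, 'position': array([0.24202343, 0.60259491, 0.18846241]), 'tool_rot': array([-5.95996163e-01, -3.08430574e+00,  2.97758583e-03]), 'ft_force': array([ 0.68283553, -0.60119732, -0.53390584]), 'grip_width': 1.000989621434993}
scene 506.76491741873315 286.1119356446101 204.38813199536685 [0.03419368 0.         0.         0.         0.        ]
top 411.3265567302507 282.61500604546876 215.26718815253264 [-0.09965757  0.          0.          0.          0.        ]
wrist 303.325680634962 278.4927063467548 211.60069849280654 [-0.00642231  0.          0.          0.          0.        ]
```

View pics/scene0.png

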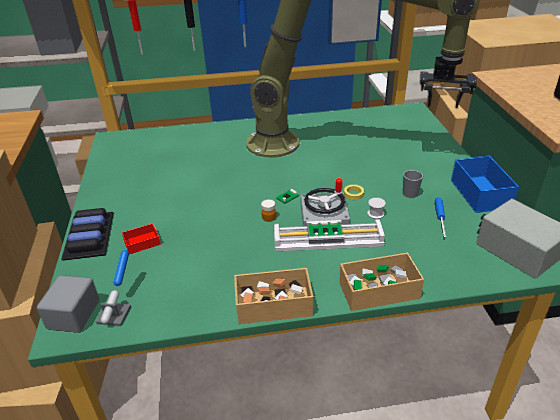

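View pics/top0.png

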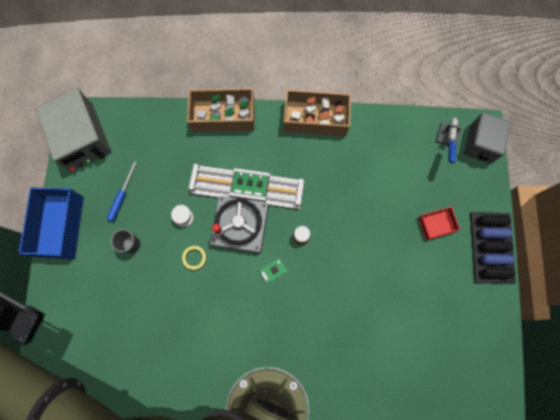

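View pics/wrist0.png

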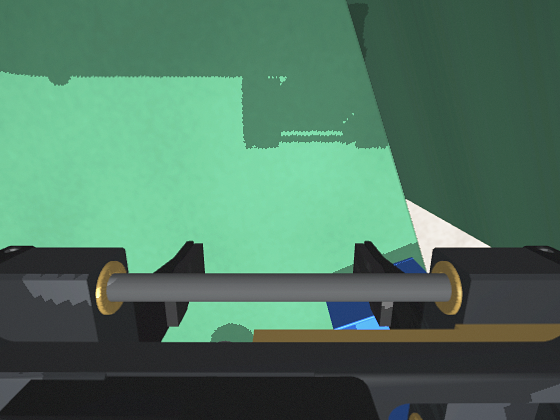

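The top view shows the wheel at about (238,222), the red handle at (216,229), the carriage at (250,182), the spool at (181,215), the tape at (194,258), the board at (274,270) and the jar at (302,234). Next I'll measure these.

```bash
cat > h.py <<'E'
import numpy as np, cv2, pickle
def ray(d,uv):
    K=np.array([[d['fx'],0,d['cx']],[0,d['fy'],d['cy']],[0,0,1]])
    p=cv2.undistortPoints(np.array(uv,float).reshape(-1,1,2),K,np.array(d['D'],float)).reshape(-1,2)
    v=np.c_[p,np.ones(len(p))]@np.array(d['R']); c=-np.array(d['R']).T@np.array(d['t']); return c,v
def onz(d,uv,z):
    c,v=ray(d,uv); return c+v*((z-c[2])/v[:,2])[:,None]
def proj(d,X):
    K=np.array([[d['fx'],0,d['cx']],[0,d['fy'],d['cy']],[0,0,1]])
    return cv2.projectPoints(np.array(X,float).reshape(-1,3),cv2.Rodrigues(np.array(d['R']))[0],np.array(d['t'],float),K,np.array(d['D'],float))[0].reshape(-1,2)
def redmask(d):
    h=cv2.cvtColor(d['frame'],cv2.COLOR_RGB2HSV)
    return (((h[...,0]<8)|(h[...,0]>172))&(h[...,1]>150)&(h[...,2]>70)).astype(np.uint8)
def blobs(m,a=8):
    n,l,s,c=cv2.connectedComponentsWithStats(m)
    return [(s[i],c[i],l==i) for i in range(1,n) if s[i,4]>=a]
E
python3 - <<'E'
from h import *
for n in('top','scene'):
    d=pickle.load(open(n+'0.pkl','rb')); print(n,'cam',-np.array(d['R']).T@d['t'])
    for s,c,_ in blobs(redmask(d)): print(s,c,onz(d,[c],.124 if n=='top' else .1)[0])
    f=d['frame'][:,:,::-1]
    cr=f[155:285,150:320] if n=='top' else f[165:255,250:420]
    cv2.imwrite(f'pics/{n}crop.png',cv2.resize(cr,None,fx=4.5,fy=4.5,interpolation=cv2.INTER_CUBIC))
E
```

```text
top cam [ 0.27874669 -0.03331029  1.22033202]
[ 70 166   4   5  17] [ 71.58823529 168.11764706] [0.6499413 0.5905294 0.124    ]
[420 208  39  31 804] [438.62437811 223.15547264] [ 0.52338338 -0.45670012  0.124     ]
[213 223   7  10  54] [216.05555556 227.59259259] [0.49027076 0.1550207  0.124     ]
scene cam [ 1.84117803 -0.21474911  1.054959  ]
[128   0  13  32 240] [134.05        14.91666667] [-1.63136106 -0.66463487  0.1       ]
[335 178   8  14  81] [338.40740741 184.45679012] [0.49140159 0.15705089 0.1       ]
[122 224  39  30 759] [140.83530962 238.22661397] [ 0.65076794 -0.47501152  0.1       ]
```

View pics/topcrop.png

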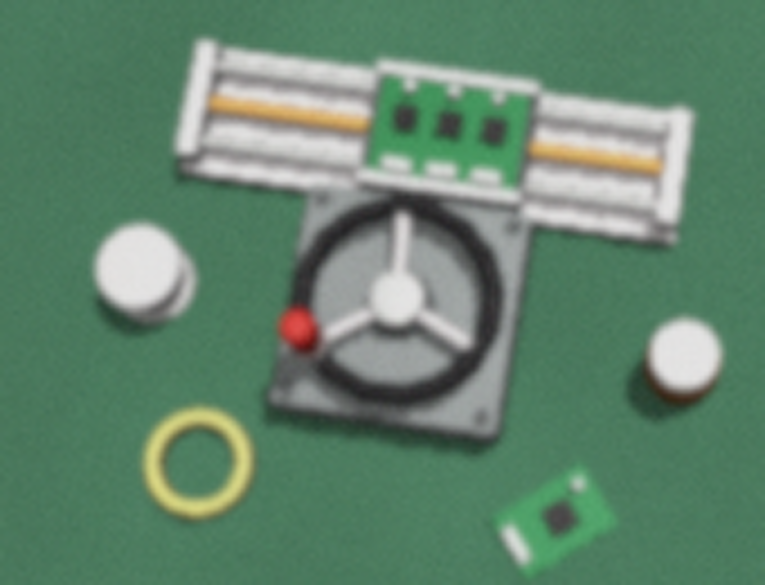

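View pics/scenecrop.png

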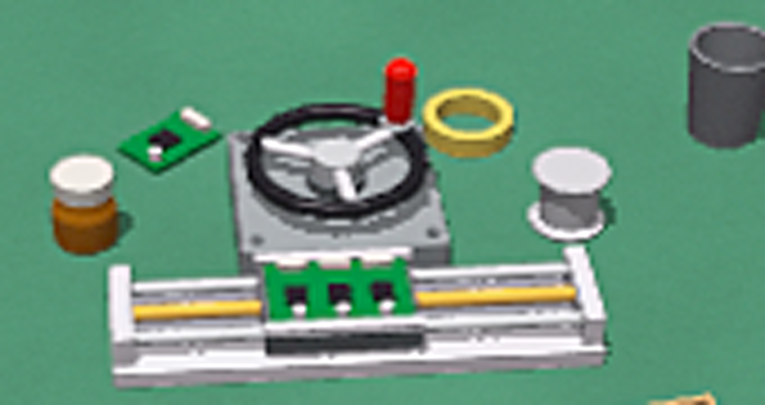

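Run:
```python
from h import *
from scipy.spatial.transform import Rotation as R
print(R.from_rotvec([-5.95996163e-01, -3.08430574e+00,  2.97758583e-03]).as_matrix().round(3))
d=pickle.load(open('top0.pkl','rb'))
hsv=cv2.cvtColor(d['frame'],cv2.COLOR_RGB2HSV)
m=((hsv[...,2]<75)&(hsv[...,1]<110)).astype(np.uint8)
w=np.zeros_like(m); w[192:250,208:268]=1; m*=w
m=cv2.morphologyEx(m,cv2.MORPH_OPEN,np.ones((2,2),np.uint8))
b=max(blobs(m),key=lambda b:b[0][4]); print(b[0],b[1])
for mode in('out',):
    c=max(cv2.findContours(b[2].astype(np.uint8),cv2.RETR_EXTERNAL,cv2.CHAIN_APPROX_NONE)[0],key=len)
    e=cv2.fitEllipse(cv2.convexHull(c)); print('ellipse',e)
    P=onz(d,c.reshape(-1,2),.066)[:,:2]; print('circle',cv2.minEnclosingCircle(P.astype(np.float32)))
    print('axis from ellipse',onz(d,[e[0]],.066))
v=cv2.cvtColor(d['frame'],cv2.COLOR_RGB2GRAY)
hm=((v>165)&(hsv[...,1]<40)).astype(np.uint8); w[:]=0; w[213:230,230:247]=1
hm=cv2.morphologyEx(hm*w,cv2.MORPH_OPEN,cv2.getStructuringElement(cv2.MORPH_ELLIPSE,(7,7)))
for s,c,_ in blobs(hm): print('hub',s,c,onz(d,[c],.074))
# handle: rough triangulation
s=pickle.load(open('scene0.pkl','rb'))
br=blobs(redmask(s)); 
for q in br:
  if 330<q[1][0]<350:
    ys,xs=np.where(q[2]); print('scene handle rows',ys.min(),ys.max(),'cols',xs.min(),xs.max())
    print('topc',onz(s,[[q[1][0],ys.min()]],.124),'foot',onz(s,[[q[1][0],ys.max()+.5]],.074))
# scene hub
f=s['frame'];
for n,i,z in(('spool',(181,215),.048),('jar',(302,234),.06),('tape',(194,258),.02),('cup',(123,240),.08)): print(n,onz(d,[i],z)[0][:2].round(3))
# carriage green blob
g=((hsv[...,0]>55)&(hsv[...,0]<80)&(hsv[...,1]>150)&(hsv[...,2]>90)).astype(np.uint8)
for q in blobs(g,60): print('green',q[0],q[1],onz(d,[q[1]],.05)[0])
# gearbox/rail direction from rail ends (crop px)
P=onz(d,[[150+200/4.5,155+100/4.5],[150+678/4.5,155+168/4.5]],.04); print(P, np.degrees(np.arctan2(*(P[0]-P[1])[[1,0]])), np.linalg.norm(P[0]-P[1]))
```

```text
[[-0.928  0.373 -0.001]
 [ 0.373  0.928 -0.002]
 [-0.    -0.002 -1.   ]]
[216 199  46  48 487] [240.81724846 222.05338809]
ellipse ((238.64076232910156, 222.7185516357422), (45.14589309692383, 47.12314987182617), 23.435760498046875)
circle ((0.519455075263977, 0.09971562772989273), 0.0695771872997284)
axis from ellipse [[0.51798896 0.10089931 0.066     ]]
hub [232 214  12  13 123] [237.57723577 220.17073171] [[0.52364906 0.10344196 0.074     ]]
scene handle rows 178 191 cols 335 342
topc [[0.48869518 0.15677328 0.124     ]] foot [[0.49520126 0.15713458 0.074     ]]
spool [0.539 0.275]
jar [ 0.492 -0.082]
tape [0.417 0.232]
cup [0.453 0.428]
[[ 0.65912239  0.24631924  0.04      ]
 [ 0.62229105 -0.07576026  0.04      ]] 83.47629035658736 0.3241785790021082
```

The axis is near (0.521, 0.1015). The handle is near (0.491, 0.156), which puts it 62 mm from the axis, as it must be. I'll push with shut fingers at a fixed orientation. First I'll travel to a point behind the handle, still high up.

Call:
{"method": "play_rows", "body": {
  "series": [0,-0.025,-0.024,0,0,0,4,0,-0.05,-0.047,0,0,0,8,0,-0.075,-0.071,0,0,0,12,0,-0.1,-0.094,0,0,0,16,0,-0.124,-0.118,0,0,0,20,0,-0.149,-0.142,0,0,0,24,0,-0.174,-0.165,0,0,0,28,0,-0.198,-0.189,0,0,0,32,0,-0.223,-0.212,0,0,0,36,0,-0.248,-0.236,0,0,0,39],
  "force": 20
}}

```text
time: 0.98
position: [0.3847, 0.2902, 0.1894]
tool_rot: [-1.595, -2.706, -0.0]
ft_force: [0.5, -0.6, 0.6]
grip_width: 0.326
```

```bash
cat >> h.py <<'E'
from scipy.spatial.transform import Rotation as Ro
def rel(s,target):
    M=Ro.from_rotvec(s['tool_rot']).as_matrix(); return M.T@(np.array(target)-s['position']),M
E
python3 - <<'E'
from h import *; from bench import *
s=get_state(); r,M=rel(s,[.454,.136,.15]); print(s['time'],s['position'],r.round(4),M.round(3),s['grip_width'],s['joint_positions'].round(2),s['ft_force'])
E
```

```text
0.9833 [0.3846592  0.29019996 0.18940668] [-0.1685 -0.014   0.0394] [[-0.484  0.875 -0.   ]
 [ 0.875  0.484  0.   ]
 [ 0.    -0.    -1.   ]] 0.3263974031836139 [-0.89 -0.04  0.18  1.86  0.01  1.32 -0.2 ] [ 0.49056286 -0.64502568  0.6329972 ]
```

Call:
{"method": "play_rows", "body": {
  "series": [0,-0.03,-0.002,0,0,0,0,0,-0.06,-0.004,0.005,0,0,0,0,-0.09,-0.007,0.01,0,0,0,0,-0.12,-0.009,0.02,0,0,0,0,-0.145,-0.012,0.03,0,0,0,0,-0.16,-0.013,0.035,0,0,0,0,-0.168,-0.014,0.039,0,0,0,0,-0.168,-0.014,0.039,0,0,0]
}}

```text
time: 1.65
position: [0.4539, 0.1363, 0.1497]
tool_rot: [-1.596, -2.706, 0.002]
ft_force: [-0.4, 0.6, -0.7]
grip_width: 0.008
```

Run:
```python
from h import *; from bench import *
s=get_state(); r,M=rel(s,[.454,.136,.092]); print(s['time'],s['position'],r.round(4),s['grip_width'],s['joint_positions'].round(2),s['ft_force'])
for n in ('scene','wrist'):
    d=get_image(n); f=d['frame'][:,:,::-1]
    if n=='scene': f=cv2.resize(f[100:260,240:440],None,fx=4,fy=3.75,interpolation=cv2.INTER_CUBIC)
    cv2.imwrite(f'pics/{n}1.png',f)
```

```text
1.65 [0.45390929 0.13630971 0.14972797] [-0.0003  0.      0.0577] 0.008483569980683708 [-0.73 -0.04  0.37  1.94  0.02  1.24  0.14] [-0.41247261  0.613968   -0.67718205]
```

View pics/scene1.png

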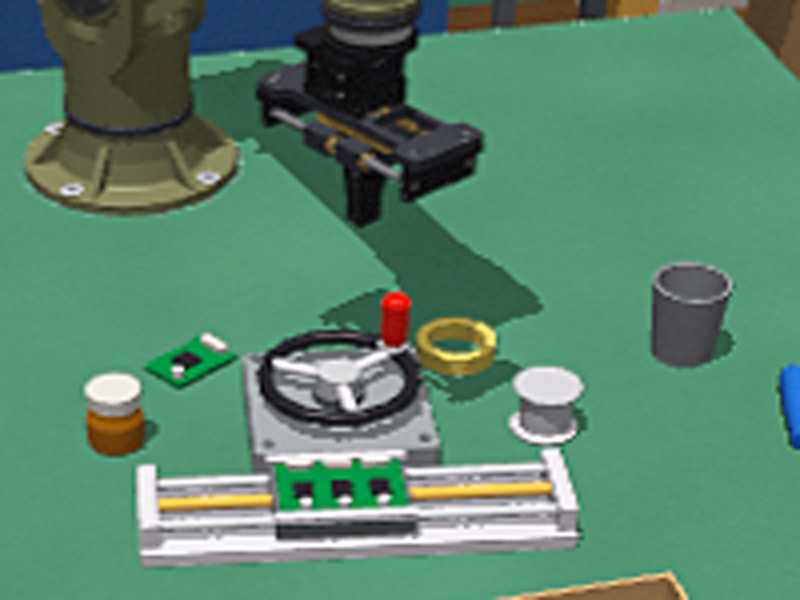

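View pics/wrist1.png

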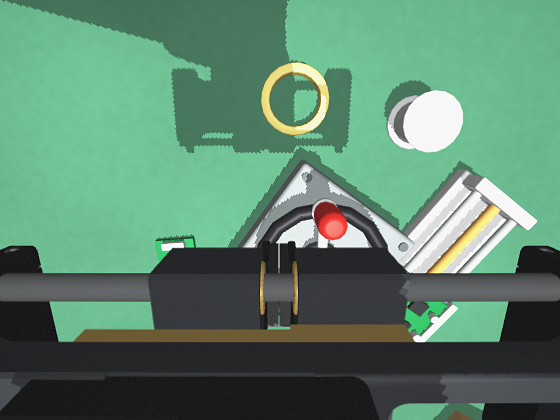

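The scene crop shows the fingers shut and clear behind the handle, which is at crop (396,320). In the wrist view the red handle is at (330,220). I'll cross-check the handle position from the wrist view and compute the circle rows.

```bash
cat > plan.py <<'E'
import numpy as np
from scipy.optimize import brentq
C=np.array([.521,.1015]); phi0=np.arctan2(.0545,-.030); R=.062; HX,HY=.0095,.015
tx=np.array([-.484,.875]); ty=np.array([.875,.484])
def pusher(turn,gap=0):   # turn in deg clockwise
    a=phi0-np.radians(turn); H=C+R*np.array([np.cos(a),np.sin(a)]); t=np.array([np.sin(a),-np.cos(a)])
    u=abs(np.array([t@tx,t@ty]))
    f=lambda d: np.hypot(*np.maximum(d*u-[HX,HY],0))-.012
    d=brentq(f,.001,.06); return H-t*(d+gap),H
def rows(s_pos,turns,M):
    for k in turns:
        P,_=pusher(k); v=M.T@np.r_[P-s_pos[:2],0]; print(k,P.round(4),v[:2].round(4))
E
python3 - <<'E'
from h import *; from bench import *; from plan import *
d=get_image('wrist')
for q in blobs(redmask(d),100):
    ys,xs=np.where(q[2]); print(q[0],q[1],onz(d,[q[1]],.1)[0])
print(proj(d,[[.491,.156,.124],[.491,.156,.074],[.521,.1015,.074]]))
print('H',pusher(0)[1])
P=pusher(0)[0]; Pg=pusher(0,.006)[0]; s=get_state(); print(P,Pg,np.linalg.norm(P-s['position'][:2]))
print(rel(s,[*pusher(0,.006)[0],.092])[0])
for k in range(0,361,30): print(k,pusher(k)[0].round(4),np.linalg.norm(pusher(k)[0]).round(3))
E
```

```text
[313 204  33  37 717] [327.75313808 220.0237099 ] [0.49107574 0.15840395 0.1       ]
[[330.92176409 231.74156517]
 [321.93512509 213.9036428 ]
 [319.11767471 274.5232006 ]]
H [0.49110191 0.15581486]
[0.46744721 0.14279392] [0.46219093 0.13990056] 0.014135085691512105
[-0.0040763   0.00750288  0.05884027]
0 [0.4674 0.1428] 0.489
30 [0.4925 0.1641] 0.519
60 [0.5319 0.1674] 0.558
90 [0.5649 0.1502] 0.585
120 [0.5835 0.1251] 0.597
150 [0.5894 0.0948] 0.597
180 [0.5746 0.0602] 0.578
210 [0.5495 0.0389] 0.551
240 [0.5101 0.0356] 0.511
270 [0.4771 0.0528] 0.48
300 [0.4585 0.0779] 0.465
330 [0.4526 0.1082] 0.465
360 [0.4674 0.1428] 0.489
```

```bash
sed -i 's/C=np.array(\[.521,.1015\])/C=np.array([.522,.1025])/; s/.0545,-.030/.0543,-.0308/' plan.py
python3 - <<'E'
from h import *; from bench import *; from plan import *
s=get_state();print(pusher(0)[1],rel(s,[*pusher(0,.006)[0],.092])[0])
E
```

```text
[0.49141067 0.15642859] [-0.00411301  0.00807028  0.05884053]
```

Call:
{"method": "play_rows", "body": {
  "series": [0,0,0,0.02,0,0,0,0,0,0,0.04,0,0,0,0,0,0,0.055,0,0,0,0,0,0,0.059,0,0,0,0,0,0,0.059,0,0,0]
}}

```text
time: 2.22
position: [0.4529, 0.1392, 0.0909]
tool_rot: [-1.588, -2.709, 0.002]
ft_force: [-0.2, 0.0, 0.4]
grip_width: 0.005
```

```bash
cat > nx.py <<'E'
import sys
from h import *; from bench import *; from plan import *
s=get_state(); _,M=rel(s,[0,0,0]); print(s['time'],s['position'],s['ft_force'].round(1),'z corr',(s['position'][2]-.092).round(4))
a,st,n=[float(v) for v in sys.argv[1:4]]
P,H=pusher(a); 
for i in range(int(n)):
    k=a+st*i; v=M.T@np.r_[pusher(k)[0]-s['position'][:2],0]; print(round(k,1),v[:2].round(4))
E
python3 nx.py 0 5 9
```

```text
2.2167 [0.45291406 0.13918166 0.09088586] [-0.2  0.   0.4] z corr -0.0011
0.0 [-0.0039  0.015 ]
5.0 [-0.0018  0.0204]
10.0 [-0.      0.0258]
15.0 [0.0013 0.0311]
20.0 [0.0023 0.0363]
25.0 [0.0028 0.0416]
30.0 [0.0028 0.0473]
35.0 [0.0021 0.0532]
40.0 [0.0007 0.0593]
```

Call:
{"method": "play_rows", "body": {
  "series": [0,-0.004,0.005,0,0,0,0,0,-0.004,0.01,0,0,0,0,0,-0.004,0.013,0,0,0,0,0,-0.003,0.017,0,0,0,0,0,-0.002,0.021,0,0,0,0,0,0,0.026,0,0,0,0,0,0.001,0.031,0,0,0,0,0,0.002,0.036,0,0,0,0]
}}

```text
time: 2.88
position: [0.4848, 0.1581, 0.0916]
tool_rot: [1.591, 2.709, 0.0]
ft_force: [-0.1, -0.4, -0.6]
grip_width: 0.005
```

```bash
python3 nx.py 20 5 11
cat > look.py <<'E'
import sys
from h import *; from bench import *; from plan import *
d=get_image('scene')
for q in blobs(redmask(d),8):
    if 280<q[1][0]<380 and 120<q[1][1]<230:
        ys,xs=np.where(q[2]); p=onz(d,[q[1]],.1)[0][:2]-C; print(q[0],q[1].round(1),'rel',p.round(4),'turn',np.degrees(phi0-np.arctan2(p[1],p[0]))%360)
f=cv2.resize(d['frame'][100:260,240:440,::-1],None,fx=4,fy=3.75,interpolation=cv2.INTER_CUBIC); cv2.imwrite(f'pics/{sys.argv[1]}.png',f)
E
python3 look.py s2
```

```text
2.8833 [0.48483426 0.15806487 0.09160578] [-0.1 -0.4 -0.6] z corr -0.0004
20.0 [ 0.0014 -0.0008]
25.0 [0.002  0.0045]
30.0 [0.0019 0.0102]
35.0 [0.0013 0.0161]
40.0 [-0.0001  0.0222]
45.0 [-0.0023  0.0284]
50.0 [-0.0053  0.0346]
55.0 [-0.0092  0.0406]
60.0 [-0.0137  0.0462]
65.0 [-0.0185  0.0512]
70.0 [-0.0235  0.0555]
[335 178   7  14  82] [338.3 185. ] rel [-0.0278  0.0535] turn 2.153141519481061
```

View pics/s2.png

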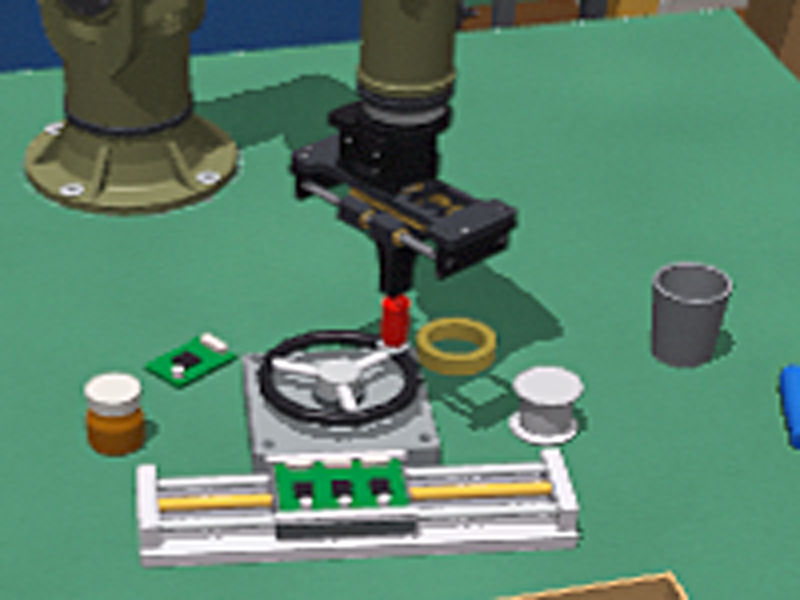

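The handle has barely moved in the image (338.3,185), though the TCP should by now be against it. I'll check against the other views before pushing further.

Run:
```python
from h import *; from bench import *
s=get_state(); p=s['position']; print(p,s['joint_positions'].round(3))
d=get_image('wrist'); cv2.imwrite('pics/w2.png',d['frame'][:,:,::-1]); print('wrist tcp',proj(d,[p,p+[0,0,.03],[.491,.1565,.124],[.491,.1565,.074]]).round(1).tolist())
for q in blobs(redmask(d),50): print(q[0],q[1])
d=get_image('scene'); print('scene tcp',((proj(d,[p,p+[0,0,.03],p+[0,0,.06],[.491,.1565,.124],[.491,.1565,.074]])-[240,100])*[4,3.75]).round(1).tolist())
d=get_image('top'); cv2.imwrite('pics/t2.png',cv2.resize(d['frame'][155:285,150:320,::-1],None,fx=4.5,fy=4.5,interpolation=cv2.INTER_CUBIC))
for q in blobs(redmask(d)): print(q[0],q[1])
```

```text
[0.48551676 0.15877433 0.0916425 ] [-0.723  0.097  0.375  1.929 -0.039  1.122  0.177]
wrist tcp [[278.0, 239.7], [278.0, 258.0], [284.3, 267.0], [283.0, 237.1]]
[269 225  34  48 540] [285.01851852 237.95185185]
scene tcp [[393.6, 320.6], [395.0, 292.5], [396.4, 263.8], [394.0, 294.0], [391.7, 340.5]]
[ 70 167   4   4  13] [ 71.61538462 168.30769231]
[420 208  39  31 818] [438.59413203 223.16503667]
```

View pics/w2.png

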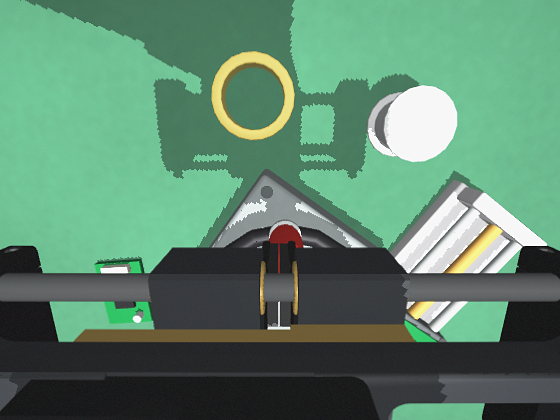

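View pics/t2.png

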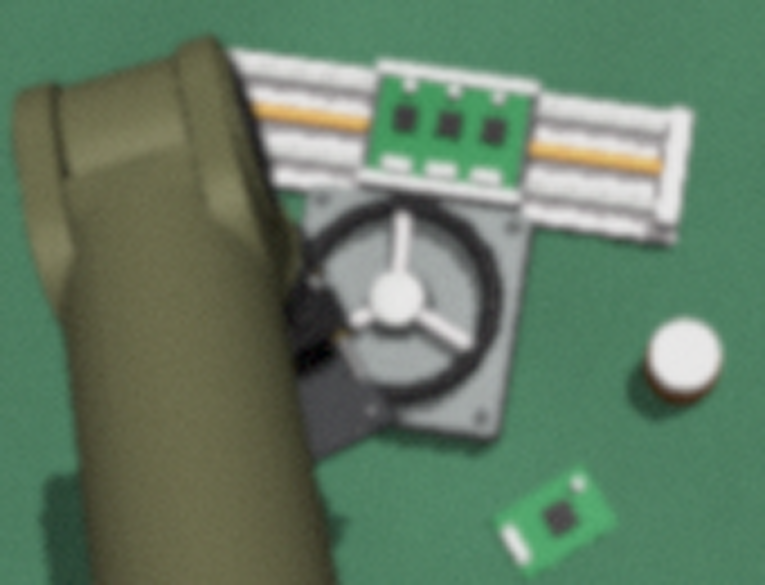

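Run:
```python
from h import *; from bench import *
d=pickle.load(open('scene0.pkl','rb'))
print('tip in scene1 predicted',(proj(d,[[.4539,.1363,.1497],[.4539,.1363,.17]])-[240,100])*[4,3.75])
print('tip start predicted',proj(d,[[.242,.6026,.1885]]))
f=d['frame'][50:120,400:500,::-1]; cv2.imwrite('pics/s0g.png',cv2.resize(f,None,fx=7,fy=7,interpolation=cv2.INTER_CUBIC))
d=get_image('wrist'); print(-np.array(d['R']).T@d['t'])
cv2.imwrite('pics/w2z.png',cv2.resize(d['frame'][200:350,200:360,::-1],None,fx=5,fy=4,interpolation=cv2.INTER_CUBIC))
d=get_image('scene'); cv2.imwrite('pics/s2z.png',cv2.resize(d['frame'][150:210,300:380,::-1],None,fx=10,fy=10,interpolation=cv2.INTER_CUBIC))
```

```text
tip in scene1 predicted [[360.61514307 249.37767892]
 [361.32858145 229.7925246 ]]
tip start predicted [[440.77124179 114.04271198]]
[0.44839654 0.22258965 0.28627195]
```

View pics/w2z.png

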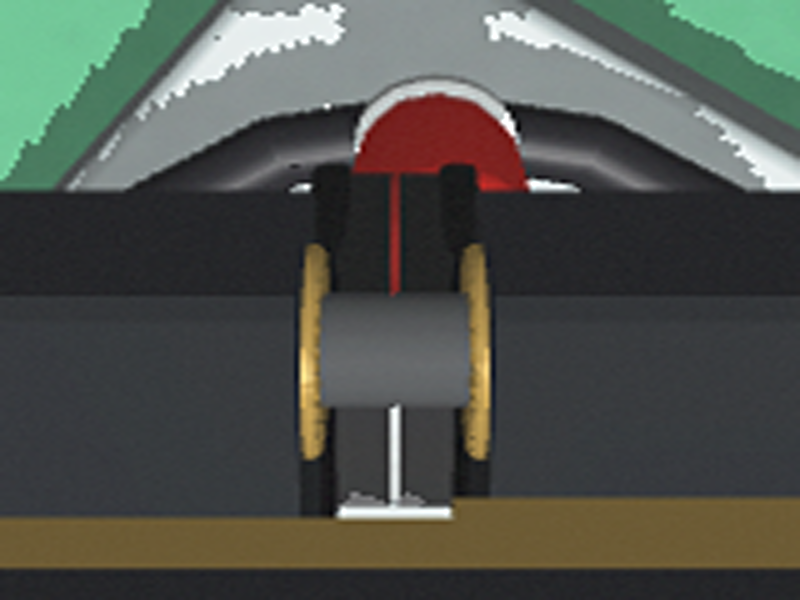

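View pics/s2z.png

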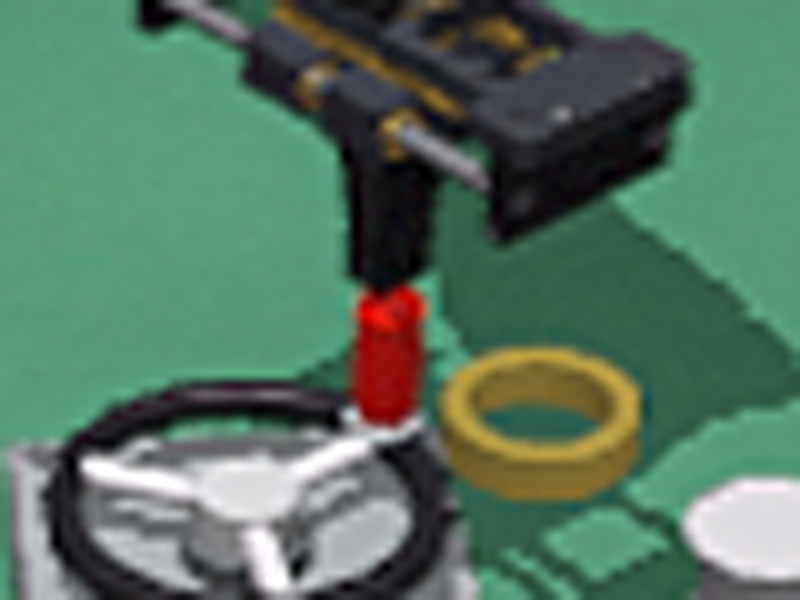

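View pics/s0g.png

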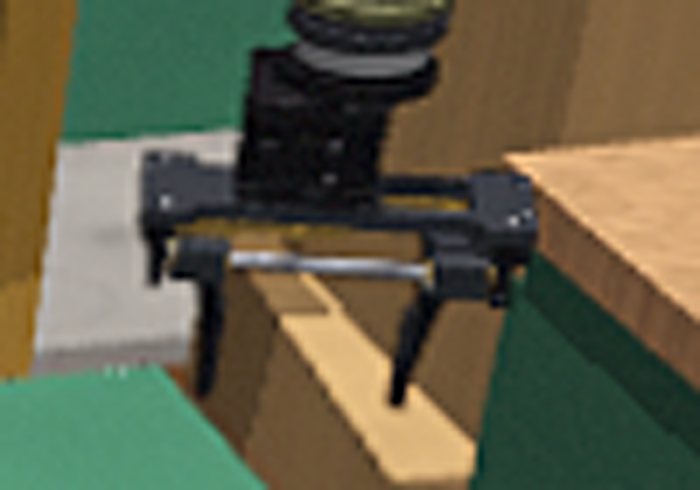

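Run:
```python
from h import *; from bench import *
s=get_state(); p=s['position']; M=Ro.from_rotvec(s['tool_rot']).as_matrix()
d=get_image('wrist'); e=get_image('scene')
for dz in (0,.01,.02,.03,.04):
    P=[p+M@[sx*.0095,sy*.015,-dz] for sx,sy in((1,-1),(1,1),(-1,-1),(-1,1))]
    print(dz,proj(d,P).round(0).tolist(),((proj(e,P)-[300,150])*10).round(0).tolist())
```

```text
0 [[256.0, 227.0], [300.0, 226.0], [256.0, 253.0], [300.0, 253.0]] [[369.0, 324.0], [430.0, 363.0], [327.0, 345.0], [389.0, 384.0]]
0.01 [[255.0, 231.0], [301.0, 231.0], [255.0, 259.0], [301.0, 259.0]] [[370.0, 299.0], [432.0, 338.0], [328.0, 320.0], [390.0, 359.0]]
0.02 [[254.0, 237.0], [303.0, 237.0], [254.0, 265.0], [302.0, 265.0]] [[371.0, 275.0], [433.0, 313.0], [329.0, 295.0], [391.0, 334.0]]
0.03 [[252.0, 243.0], [304.0, 243.0], [253.0, 273.0], [303.0, 273.0]] [[372.0, 250.0], [434.0, 288.0], [330.0, 270.0], [392.0, 309.0]]
0.04 [[251.0, 250.0], [305.0, 250.0], [252.0, 281.0], [305.0, 281.0]] [[373.0, 224.0], [436.0, 262.0], [331.0, 245.0], [393.0, 283.0]]
```

Both cameras agree that the finger tips are about 30 mm above the reported TCP. Predicted tip row is 249, seen at 225 in the first crop, and the wrist view gives the same offset. The tips therefore passed over the handle top without moving it, and the tips are only about 19 mm across. I'll back off and go lower.

Call:
{"method": "play_rows", "body": {
  "series": [0,0,0,-0.004,0,0,0,0,0,-0.012,-0.004,0,0,0,0,0,-0.024,-0.004,0,0,0,0,0,-0.033,-0.004,0,0,0,0,0,-0.036,-0.002,0,0,0,0,0,-0.036,0.01,0,0,0,0,0,-0.036,0.02,0,0,0,0,0,-0.036,0.024,0,0,0,0,0,-0.036,0.024,0,0,0]
}}

```text
time: 4.03
position: [0.4521, 0.1396, 0.0663]
tool_rot: [-1.591, -2.708, 0.003]
ft_force: [-0.2, -1.3, -0.5]
grip_width: 0.007
```

```bash
sed -i 's/HY=.0095,.015/HY=.0095,.011/' plan.py; sed -i 's/-.092)/-.068)/' nx.py; python3 nx.py 0 5 9; python3 look.py s3
python3 - <<'E'
from h import *; from bench import *
e=get_image('scene'); p=get_state()['position']; print((proj(e,[p+[0,0,.032],p,p+[0,0,.07]])-[300,140])*10)
cv2.imwrite('pics/s3z.png',cv2.resize(e['frame'][140:200,300:380,::-1],None,fx=10,fy=10,interpolation=cv2.INTER_CUBIC))
e=get_image('wrist');cv2.imwrite('pics/w3z.png',cv2.resize(e['frame'][180:330,200:360,::-1],None,fx=5,fy=4,interpolation=cv2.INTER_CUBIC))
E
```

```text
4.0333 [0.45210072 0.1396346  0.06628116] [-0.2 -1.3 -0.5] z corr -0.0017
0.0 [-0.0046  0.0195]
5.0 [-0.0028  0.0249]
10.0 [-0.0015  0.0303]
15.0 [-0.0005  0.0356]
20.0 [0.0001 0.0408]
25.0 [0.0004 0.0458]
30.0 [0.0002 0.0511]
35.0 [-0.0005  0.0565]
40.0 [-0.0018  0.062 ]
[335 178   8  14  88] [338.4 184.6] rel [-0.0299  0.0542] turn 0.6519257540530933
[[307.36086153 388.59636007]
 [304.60373149 466.57130195]
 [310.72592828 293.69814803]]
```

View pics/s3z.png

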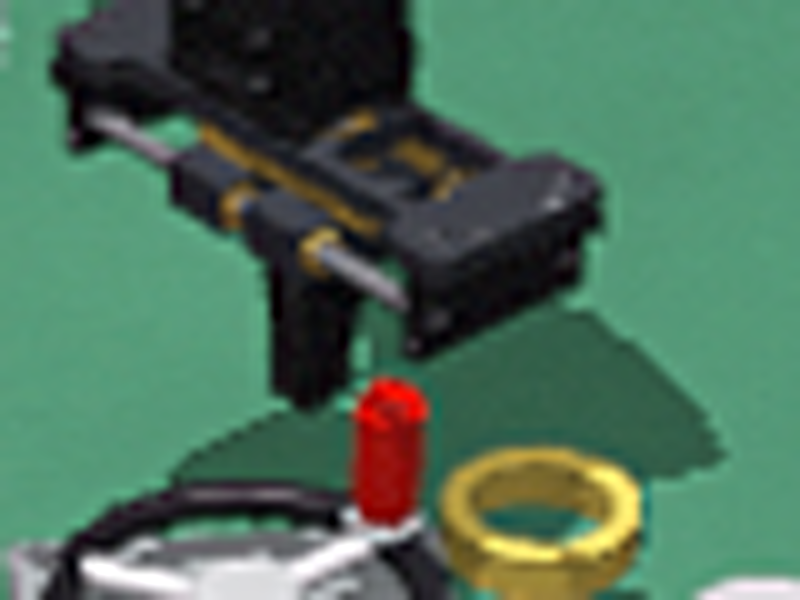

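View pics/w3z.png

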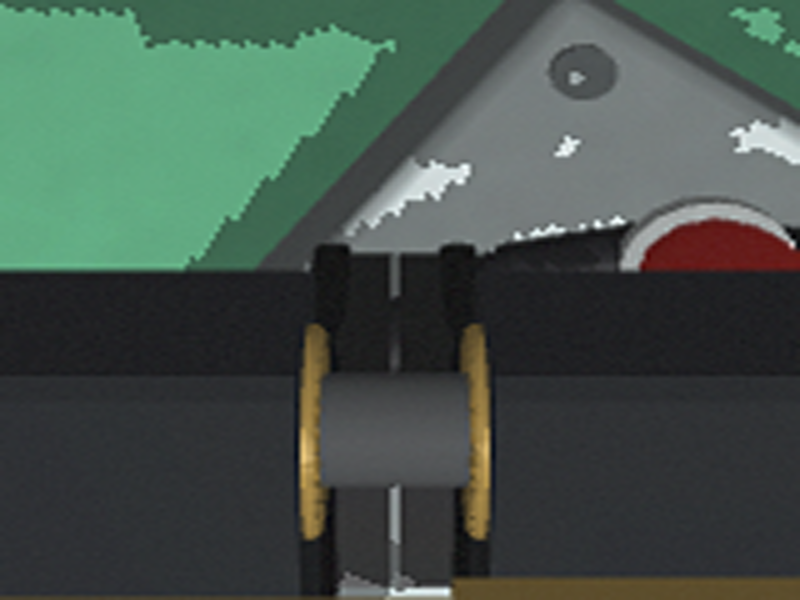

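Call:
{"method": "play_rows", "body": {
  "series": [0,-0.003,0.007,0,0,0,0,0,-0.004,0.012,0,0,0,0,0,-0.004,0.016,0,0,0,0,0,-0.004,0.02,0,0,0,0,0,-0.003,0.024,0,0,0,0,0,-0.002,0.028,0,0,0,0,0,-0.001,0.032,0,0,0,0,0,-0.001,0.036,0,0,0,0]
}}

```text
time: 4.85
position: [0.4848, 0.1568, 0.0674]
tool_rot: [-1.591, -2.708, 0.001]
ft_force: [-2.3, -1.5, 1.8]
grip_width: 0.004
```

```bash
python3 nx.py 15 5 12; python3 look.py s4
```

```text
4.85 [0.48477933 0.15680137 0.06740931] [-2.3 -1.5  1.8] z corr -0.0006
15.0 [ 0.0004 -0.0013]
20.0 [0.001  0.0039]
25.0 [0.0013 0.0089]
30.0 [0.0012 0.0141]
35.0 [0.0004 0.0196]
40.0 [-0.0009  0.0251]
45.0 [-0.0028  0.0307]
50.0 [-0.0054  0.0363]
55.0 [-0.0087  0.0417]
60.0 [-0.0127  0.0469]
65.0 [-0.0174  0.0518]
70.0 [-0.0224  0.0562]
[338 180   7  14  86] [340.8 186.2] rel [-0.0194  0.0599] turn 11.585490616605085
```

View pics/s4.png

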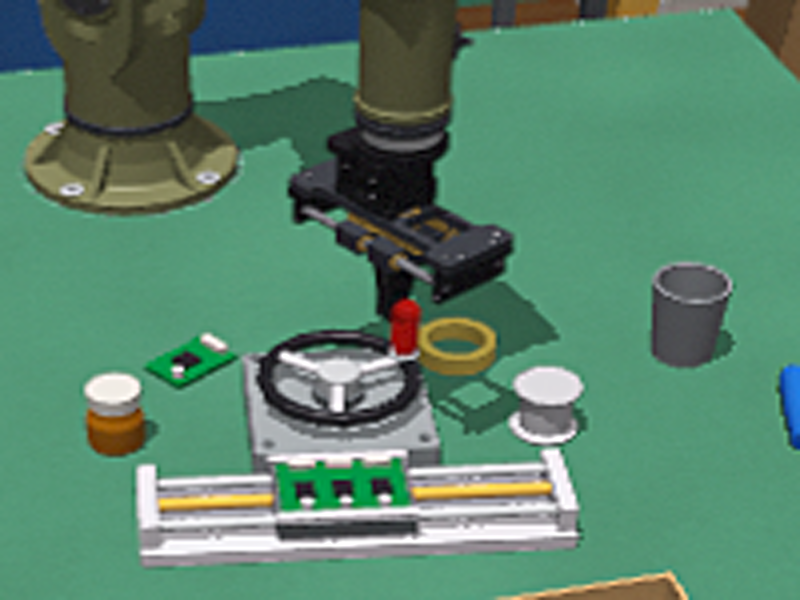

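Now the handle is moving: it has turned about 12°, with about 3 N of pushing force. I'll continue round.

Call:
{"method": "play_rows", "body": {
  "series": [0,0.001,0.004,0,0,0,0,0,0.001,0.009,0,0,0,0,0,0.001,0.014,0,0,0,0,0,0,0.02,0,0,0,0,0,-0.001,0.025,0,0,0,0,0,-0.003,0.031,0,0,0,0,0,-0.005,0.036,0,0,0,0,0,-0.009,0.042,0,0,0,0,0,-0.013,0.047,0,0,0,0,0,-0.017,0.052,0,0,0,0]
}}

```text
time: 5.73
position: [0.5394, 0.1674, 0.0675]
tool_rot: [1.591, 2.709, 0.001]
ft_force: [-1.5, 1.1, -0.7]
grip_width: 0.002
```

```bash
python3 nx.py 65 5 12; python3 look.py s5
```

```text
5.7333 [0.53942667 0.16744918 0.0674701 ] [-1.5  1.1 -0.7] z corr -0.0005
65.0 [-0.0001 -0.0011]
70.0 [-0.0051  0.0032]
75.0 [-0.0102  0.007 ]
80.0 [-0.0155  0.0102]
85.0 [-0.0209  0.0128]
90.0 [-0.0263  0.015 ]
95.0 [-0.0317  0.0167]
100.0 [-0.0371  0.0179]
105.0 [-0.0424  0.0187]
110.0 [-0.0475  0.0192]
115.0 [-0.0526  0.0194]
120.0 [-0.0574  0.0192]
[338 189   9  15  99] [342.1 196. ] rel [0.0355 0.0504] turn 64.73927612019516
```

View pics/s5.png

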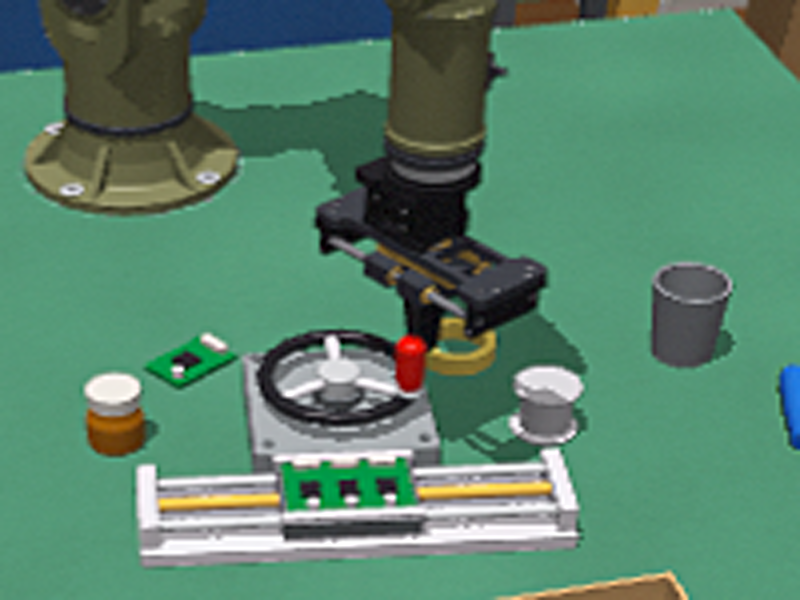

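The handle is at (342,196), a turn of 65°, exactly as planned, and the carriage is moving.

Call:
{"method": "play_rows", "body": {
  "series": [0,-0.005,0.003,0,0,0,0,0,-0.01,0.007,0,0,0,0,0,-0.015,0.01,0,0,0,0,0,-0.021,0.013,0,0,0,0,0,-0.026,0.015,0,0,0,0,0,-0.032,0.017,0,0,0,0,0,-0.037,0.018,0,0,0,0,0,-0.042,0.019,0,0,0,0,0,-0.048,0.019,0,0,0,0,0,-0.053,0.019,0,0,0,0]
}}

```text
time: 6.62
position: [0.5814, 0.1295, 0.0677]
tool_rot: [1.592, 2.708, 0.0]
ft_force: [-2.1, 2.3, 0.8]
grip_width: 0.002
```

```bash
python3 nx.py 115 5 12; python3 look.py s6
```

```text
6.6167 [0.58139548 0.12951829 0.06765053] [-2.1  2.3  0.8] z corr -0.0003
115.0 [0.001  0.0012]
120.0 [-0.0039  0.001 ]
125.0 [-0.0089  0.0005]
130.0 [-0.0141 -0.0006]
135.0 [-0.0194 -0.0023]
140.0 [-0.0247 -0.0046]
145.0 [-0.0299 -0.0076]
150.0 [-0.035  -0.0112]
155.0 [-0.0398 -0.0155]
160.0 [-0.0442 -0.0204]
165.0 [-0.0481 -0.0255]
170.0 [-0.0514 -0.0308]
[326 196   8  14  87] [329.6 202.4] rel [0.0619 0.0032] turn 116.63379855412525
```

Call:
{"method": "play_rows", "body": {
  "series": [0,-0.004,0.001,0,0,0,0,0,-0.009,0.001,0,0,0,0,0,-0.014,-0.001,0,0,0,0,0,-0.019,-0.002,0,0,0,0,0,-0.025,-0.005,0,0,0,0,0,-0.03,-0.008,0,0,0,0,0,-0.035,-0.011,0,0,0,0,0,-0.04,-0.015,0,0,0,0,0,-0.044,-0.02,0,0,0,0,0,-0.048,-0.025,0,0,0,0]
}}

```text
time: 7.5
position: [0.5826, 0.0749, 0.0677]
tool_rot: [1.592, 2.708, 0.0]
ft_force: [0.7, 1.2, -0.2]
grip_width: 0.006
```

```bash
python3 nx.py 165 5 12; python3 look.py s7
```

```text
7.5 [0.58263174 0.07490406 0.06768325] [ 0.7  1.2 -0.2] z corr -0.0003
165.0 [ 0.0002 -0.    ]
170.0 [-0.0031 -0.0053]
175.0 [-0.0059 -0.0106]
180.0 [-0.0082 -0.0161]
185.0 [-0.01   -0.0215]
190.0 [-0.0114 -0.0268]
195.0 [-0.0124 -0.0321]
200.0 [-0.013  -0.0373]
205.0 [-0.0133 -0.0424]
210.0 [-0.0131 -0.0476]
215.0 [-0.0124 -0.053 ]
220.0 [-0.0111 -0.0586]
[311 194   7  15  68] [313.9 201.8] rel [ 0.049 -0.045] turn 162.11573270144677
```

View pics/s7.png

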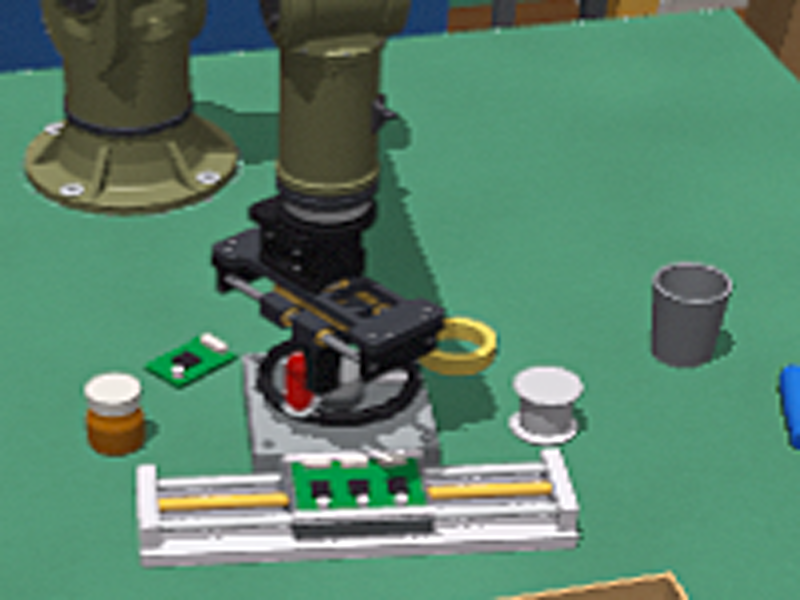

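The turn is about 163°, the fingers are in contact, and the bystanders are unmoved.

Call:
{"method": "play_rows", "body": {
  "series": [0,-0.003,-0.005,0,0,0,0,0,-0.006,-0.011,0,0,0,0,0,-0.008,-0.016,0,0,0,0,0,-0.01,-0.021,0,0,0,0,0,-0.011,-0.027,0,0,0,0,0,-0.012,-0.032,0,0,0,0,0,-0.013,-0.037,0,0,0,0,0,-0.013,-0.042,0,0,0,0,0,-0.013,-0.048,0,0,0,0,0,-0.012,-0.053,0,0,0,0]
}}

```text
time: 8.38
position: [0.5417, 0.0392, 0.0676]
tool_rot: [1.592, 2.708, 0.0]
ft_force: [2.9, 0.9, 0.0]
grip_width: 0.008
```

```bash
python3 nx.py 215 5 12; python3 look.py s8
```

```text
8.3833 [0.54170652 0.03920085 0.06764873] [2.9 0.9 0. ] z corr -0.0004
215.0 [-0.0011  0.0001]
220.0 [ 0.0002 -0.0054]
225.0 [ 0.0021 -0.011 ]
230.0 [ 0.0047 -0.0166]
235.0 [ 0.008  -0.0221]
240.0 [ 0.012  -0.0273]
245.0 [ 0.0167 -0.0322]
250.0 [ 0.0217 -0.0365]
255.0 [ 0.0269 -0.0402]
260.0 [ 0.0321 -0.0434]
265.0 [ 0.0375 -0.0461]
270.0 [ 0.0429 -0.0482]
```

View pics/s8.png

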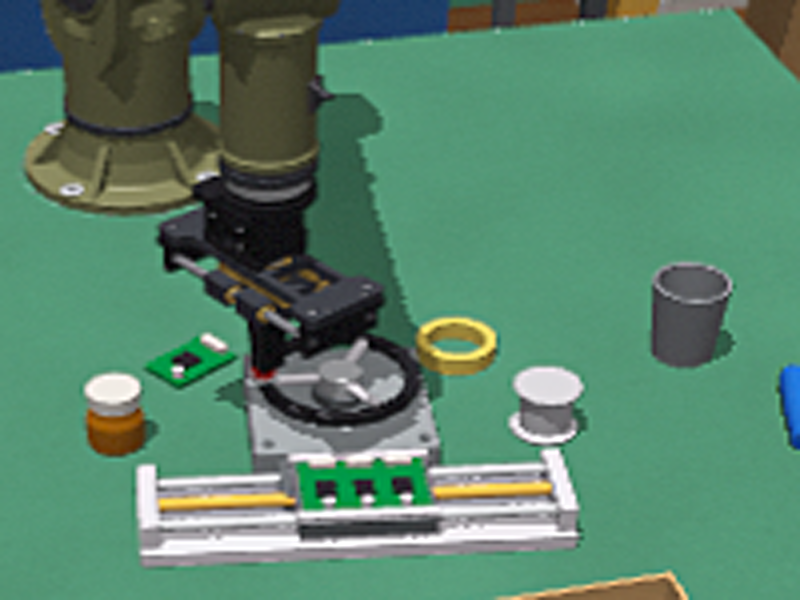

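The handle is now behind the fingers, with its red foot at crop (265,372) and a 3 N push against it. I'll go on.

Call:
{"method": "play_rows", "body": {
  "series": [0,0,-0.005,0,0,0,0,0,0.002,-0.011,0,0,0,0,0,0.005,-0.017,0,0,0,0,0,0.008,-0.022,0,0,0,0,0,0.012,-0.027,0,0,0,0,0,0.017,-0.032,0,0,0,0,0,0.022,-0.036,0,0,0,0,0,0.027,-0.04,0,0,0,0,0,0.032,-0.043,0,0,0,0,0,0.037,-0.046,0,0,0,0]
}}

```text
time: 9.27
position: [0.4831, 0.0498, 0.0675]
tool_rot: [-1.591, -2.709, 0.001]
ft_force: [1.0, -1.2, -0.8]
grip_width: 0.003
```

```bash
python3 nx.py 265 5 12; python3 look.py s9
```

```text
9.2667 [0.48310895 0.04979194 0.06752722] [ 1.  -1.2 -0.8] z corr -0.0005
265.0 [-0.0003 -0.    ]
270.0 [ 0.0051 -0.0022]
275.0 [ 0.0106 -0.0039]
280.0 [ 0.0159 -0.0051]
285.0 [ 0.0212 -0.006 ]
290.0 [ 0.0264 -0.0064]
295.0 [ 0.0314 -0.0066]
300.0 [ 0.0363 -0.0064]
305.0 [ 0.0413 -0.0059]
310.0 [ 0.0465 -0.0048]
315.0 [ 0.0518 -0.0031]
320.0 [ 0.0571 -0.0008]
[308 178   7  14  52] [311.4 185.5] rel [-0.0418 -0.0347] turn 259.9187599960038
```

View pics/s9.png

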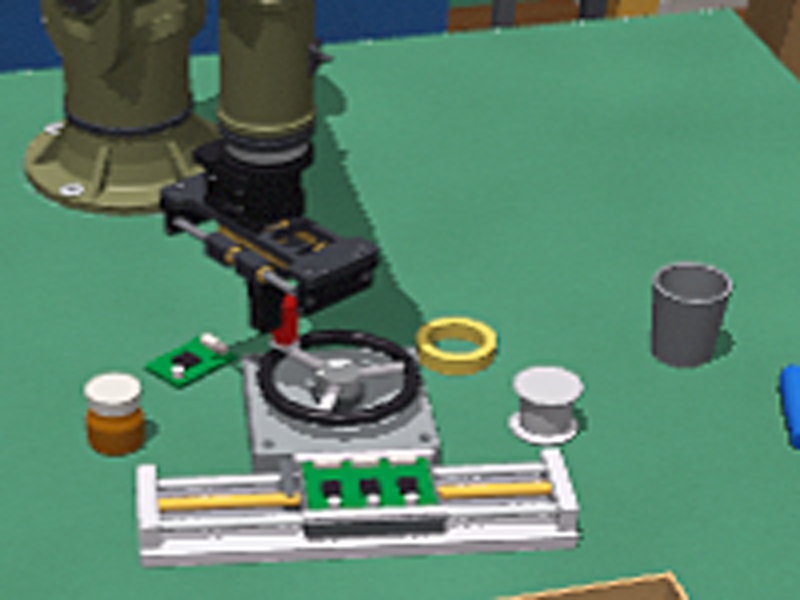

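The turn is about 263°, with the handle at (311,185). I'll carry on with the last quarter.

Call:
{"method": "play_rows", "body": {
  "series": [0,0.005,-0.002,0,0,0,0,0,0.01,-0.004,0,0,0,0,0,0.016,-0.005,0,0,0,0,0,0.021,-0.006,0,0,0,0,0,0.026,-0.006,0,0,0,0,0,0.031,-0.007,0,0,0,0,0,0.036,-0.006,0,0,0,0,0,0.041,-0.006,0,0,0,0,0,0.046,-0.005,0,0,0,0,0,0.052,-0.003,0,0,0,0]
}}

```text
time: 10.15
position: [0.4553, 0.0937, 0.0675]
tool_rot: [-1.592, -2.708, 0.001]
ft_force: [-0.4, -2.3, 1.0]
grip_width: 0.006
```

```bash
python3 nx.py 315 5 10; python3 look.py s10
```

```text
10.15 [0.45531635 0.0936933  0.06749759] [-0.4 -2.3  1. ] z corr -0.0005
315.0 [-0.0001 -0.0002]
320.0 [0.0052 0.0021]
325.0 [0.0104 0.0051]
330.0 [0.0155 0.0087]
335.0 [0.0203 0.013 ]
340.0 [0.0248 0.0179]
345.0 [0.0287 0.023 ]
350.0 [0.032  0.0283]
355.0 [0.0348 0.0336]
360.0 [0.0371 0.039 ]
[322 174   7  15  82] [324.8 181.5] rel [-0.0566  0.014 ] turn 313.5074008746853
```

View pics/s10.png

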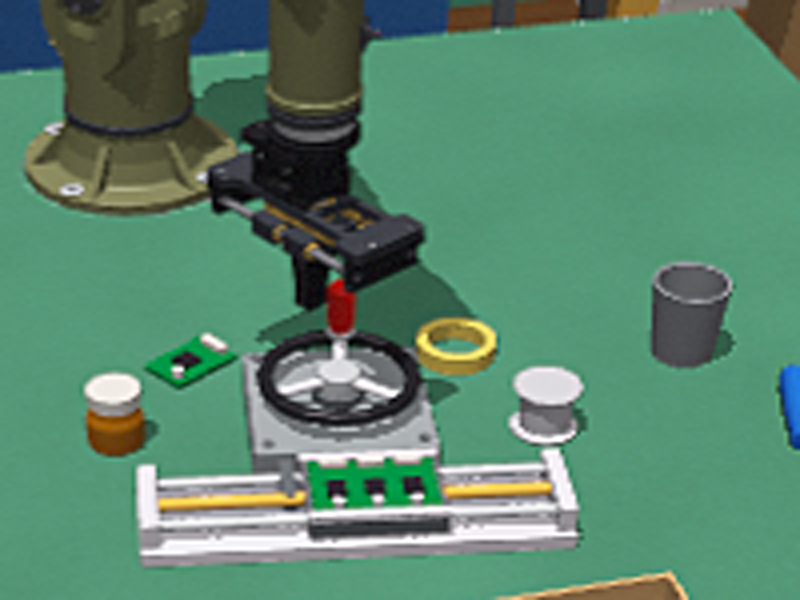

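Call:
{"method": "play_rows", "body": {
  "series": [0,0.005,0.002,0,0,0,0,0,0.01,0.005,0,0,0,0,0,0.015,0.009,0,0,0,0,0,0.02,0.013,0,0,0,0,0,0.025,0.018,0,0,0,0,0,0.029,0.023,0,0,0,0,0,0.032,0.028,0,0,0,0]
}}

```text
time: 10.78
position: [0.4648, 0.1362, 0.0674]
tool_rot: [-1.59, -2.709, 0.0]
ft_force: [-2.3, -1.2, -0.1]
grip_width: 0.007
```

```bash
python3 nx.py 350 2.5 6; python3 look.py s11
```

```text
10.7833 [0.46476803 0.1362     0.06739281] [-2.3 -1.2 -0.1] z corr -0.0006
350.0 [-0.0006 -0.0007]
352.5 [0.0009 0.002 ]
355.0 [0.0022 0.0047]
357.5 [0.0034 0.0074]
360.0 [0.0045 0.0101]
362.5 [0.0055 0.0128]
[332 176   8  15  90] [335.1 183.1] rel [-0.0405  0.0457] turn 348.00536383331183
```

View pics/s11.png

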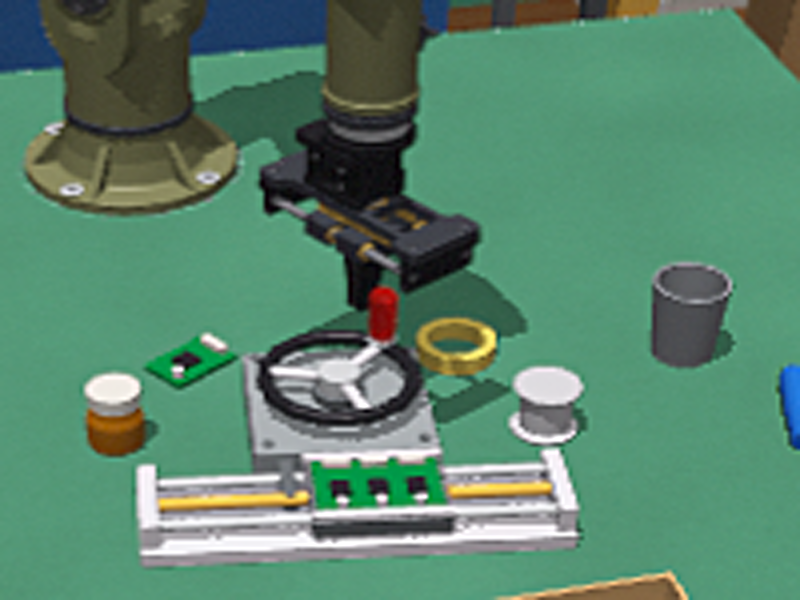

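The turn reads 348°, and the start read +0.65° with the same method, so about 12.5° remain.

Call:
{"method": "play_rows", "body": {
  "series": [0,0.001,0.002,0,0,0,0,0,0.002,0.005,0,0,0,0,0,0.003,0.007,0,0,0,0,0,0.005,0.01,0,0,0,0,0,0.005,0.012,0,0,0,0,0,0.005,0.012,0,0,0,0]
}}

```text
time: 11.33
position: [0.4734, 0.1458, 0.0676]
tool_rot: [1.591, 2.708, 0.001]
ft_force: [-0.8, -0.1, 0.0]
grip_width: 0.001
```

```bash
python3 nx.py 360 2.5 2; python3 look.py s12
```

```text
11.3333 [0.47337409 0.14580603 0.06756649] [-0.8 -0.1  0. ] z corr -0.0004
360.0 [ 0.0003 -0.0021]
362.5 [0.0013 0.0006]
[335 178   8  14  91] [338.2 184.4] rel [-0.0311  0.0538] turn 359.5521222568886
```

The centroid is (338.2,184.4) against (338.4,184.5) at the start, so it is within about 1 mm. Now I'll let go by backing straight off and then rising clear.

Call:
{"method": "play_rows", "body": {
  "series": [0,0,-0.006,0,0,0,0,0,0,-0.015,0,0,0,0,0,0,-0.025,0,0,0,0,0,0,-0.03,-0.01,0,0,0,0,0,-0.04,-0.035,0,0,0,0,0,-0.06,-0.065,0,0,0,0,0,-0.08,-0.09,0,0,0,0,0,-0.09,-0.1,0,0,0,0,0,-0.09,-0.1,0,0,0,0,0,-0.09,-0.1,0,0,0]
}}

```text
time: 12.22
position: [0.3946, 0.1016, 0.1687]
tool_rot: [1.591, 2.707, 0.005]
ft_force: [-0.6, 0.7, -1.7]
grip_width: 0.006
```

```bash
python3 look.py s13
python3 - <<'E'
from h import *; from bench import *
s=get_state(); print(s['time'],s['position'],s['ft_force'].round(1))
a=pickle.load(open('scene0.pkl','rb')); b=get_image('scene'); t0=pickle.load(open('top0.pkl','rb')); t=get_image('top')
def car(d):
    h=cv2.cvtColor(d['frame'],cv2.COLOR_RGB2HSV); g=((h[...,0]>50)&(h[...,0]<75)&(h[...,1]>210)).astype(np.uint8); g[:218]=0; g[245:]=0; g[:,:280]=0; g[:,380:]=0
    xs=np.where(g)[1]; ys=np.where(g)[0]; return xs.mean(),ys.mean(),len(xs)
ca,cb=car(a),car(b); print(ca,cb); P=onz(a,[ca[:2],cb[:2]],.05); print('carriage shift',P[1]-P[0],np.linalg.norm(P[1]-P[0]))
for q in blobs(redmask(t)): print('top red',q[1])
cv2.imwrite('pics/t13.png',cv2.resize(t['frame'][155:285,100:320,::-1],None,fx=3.6,fy=3.6,interpolation=cv2.INTER_CUBIC))
E
```

```text
[335 178   8  14  88] [338.1 184.3] rel [-0.0319  0.0537] turn 358.8802477856221
12.2667 [0.39428997 0.10162785 0.16764195] [-0.3  0.1 -0.4]
(np.float64(324.58252427184465), np.float64(228.84466019417476), 206) (np.float64(333.7511961722488), np.float64(228.22966507177034), 209)
carriage shift [0.0023878  0.02866474 0.        ] 0.028764016117446098
top red [ 71.86666667 168.33333333]
top red [438.66461159 223.07768187]
```

View pics/s13.png

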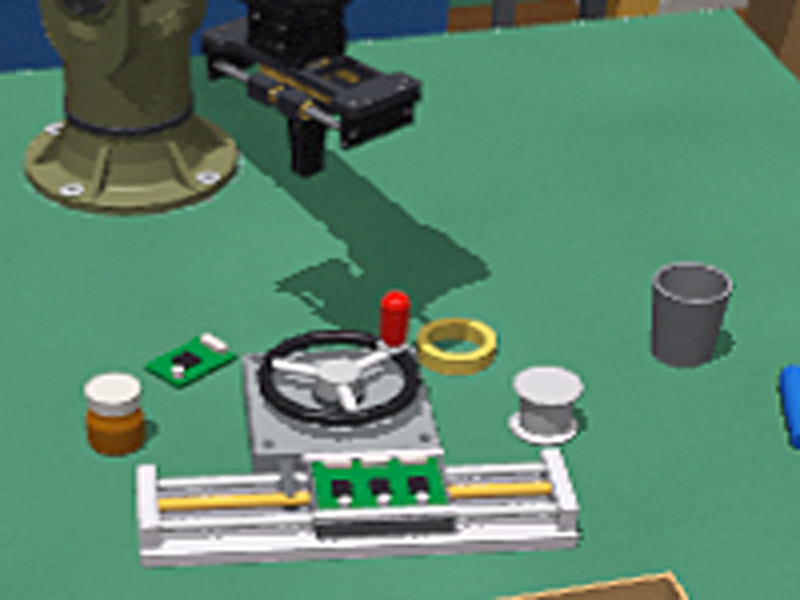

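View pics/t13.png

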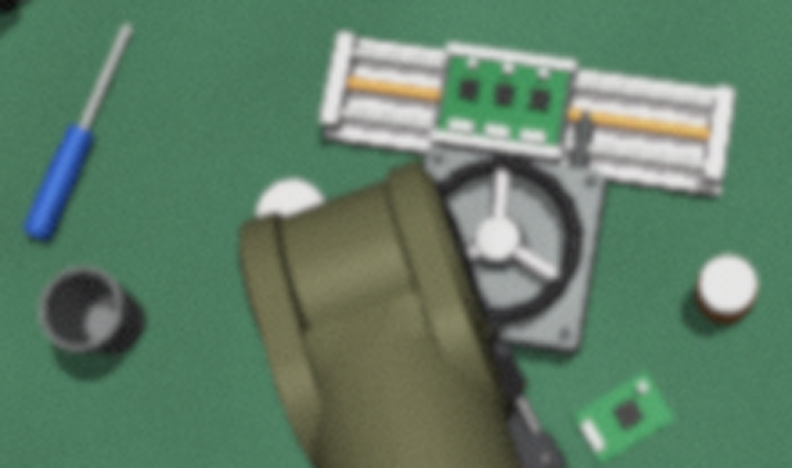

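The handle is back at (338.1,184.3), within about 2 mm of its start. The carriage has shifted by roughly 29 mm along +y, and the robot is clear of everything. I'm handing in.

```bash
python3 -c "
from bench import *
print(close_job())"
```

```text
the job is handed in; nothing more can be done
None
```

I pushed the hand wheel one full turn clockwise by its handle with the shut fingers. I then let go and moved clear, and handed the job in at about 12.3 s.

- **Handle:** in the scene view it ended at pixel (338.1,184.3), against (338.4,184.5) at the start. That is about 2 mm or 2° short of a full turn.
- **Carriage:** the scene view measured a shift of 28.8 mm along +y, only just inside the 28–32 mm limit. The handle position and the gearing imply about 29.8 mm. I trust the gearing more, as the camera measurement is only good to about 1 to 2 mm.
- **Forces:** the wrist read about 1 to 3 N at the end of each pushing move. I did not record it between readings.
- **Bystanders:** the spool, jar, tape, board and cup looked unmoved by eye in the last scene view. The driver and tray also looked unmoved, in the last top view and by the tray's pixel position. I did not measure the others.

**Disagreements:** the finger tips looked about 30 mm higher in the camera views than the reported TCP. My first pass therefore went over the top of the handle without moving it, and I went lower to do the push. In the last top view the arm hid the handle, so its final position rests on the scene camera alone.

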